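# Screw the dust cap onto the spare marking lens

### The job

Screw the blue dust cap onto the spare lens that stands thread-up in the grey clamp block: set it on straight, turn it gently backward (counter-clockwise from above) until you feel it drop into the thread start, then screw it forward until its rim is down flush on the black shoulder, and let go. Never force the cap or press hard on the lens, and leave everything else on the bench where it is.

Things in the scene. Friction and masses are not known exactly. Their poses are not given: they have to be found in the camera images.
- cap: loose blue plastic dust cap, about 0.12 kg, standing mouth down on the plate. Skirt 61 mm outer, 54 mm inner diameter, 30 mm high with its 4 mm top; above it a round knob, 32 mm diameter, from 30 to 58 mm above the rim, gripped from above at any yaw. Origin: centre of the open lower rim; z up along its axis
- cap_knob (a point): point on the cap's axis 50 mm above the rim, 20 mm above the skirt's top, 8 mm below the knob's top: a height to grip
- lens: spare lens in its fixed grey clamp block, 90 x 90 mm, 27 mm high, with a black barrel (66 mm diameter) up to the shoulder at 45 mm. Origin: centre of the block's underside, on the 10 mm thick plate; z up. Right-hand brass thread with three starts 120 degrees apart, at an angle that differs every time and is not measured (the block's yaw tells nothing of it)
- shoulder (a point): centre of the black shoulder, 45 mm above the block's underside; z up along the lens axis. The cap is home when its rim is down on it
- test_slab: bystander: black slab 90 x 40 x 12 mm, loose on the plate; origin: centre of its underside
- usb_stick: bystander: blue stick 54 x 19 x 9 mm, loose on the plate between lens and cap; origin: centre of its underside
- push_cap: bystander: small red plastic push-on cap, 38 mm diameter, 26 mm high, loose on the plate (not the cap to use); origin: centre of its underside
- spoon_a: bystander: brass spoon lying loose behind the plate
- pen: bystander: white pen 140 mm long, 10 mm thick, lying right of the plate; origin: its middle
- cap_pins (a point): on the cap's axis, 3.2 mm above the rim, level with the three steel pins inside the skirt that run in the thread: 4.4 mm thick, 120 degrees apart, the first along the cap's +x, reaching in to radius 22.4 mm; white ticks on the cap's top mark them
- neck_top (a point): top of the brass neck, on the axis, 22 mm above the shoulder. The neck is 42 mm in diameter up to 18 mm and tapers to 34 mm at the top, which centres a cap lowered onto it
- crest (a point): on the axis, level with the flat thread crest, 14.1 mm above the shoulder, 51 mm diameter. A cap whose pins ride on it has its rim 13 mm above the shoulder (18 mm with the pins on the ribs). Clockwise from above: gap 26 degrees, crest 86, rib 8 (5 mm higher than the crest), gap, ... Turned clockwise up here the cap jams on the ribs; counter-clockwise, within 110 degrees, it reaches the gaps
- start_floor (a point): on the axis, level with the gap floors, 5.5 mm above the shoulder. A cap dropped in has its rim 4.5 mm above the shoulder and the ribs stop it counter-clockwise. From there clockwise the pins run under the thread, falling 0.1 mm per degree with 1.2 mm of play up and down; the rim meets the shoulder after 45 to 66 degrees, and a hard end stop comes 12 degrees later; 0.3 Nm is plenty, 1 Nm forces it
Mind the look-alikes: they are no part of the job. There is more than one size of the cap; the one meant has the size given above.

How it is judged:
On the way:
1. the cap has dropped into the thread start: upright, centred on the lens, its rim 2.5 to 7 mm above the shoulder (z of cap in the frame of shoulder between 0.0025 and 0.007 m and horizontal distance between cap and shoulder below 0.003 m and angle between the z axis of cap and the z axis of shoulder, either way round below 0.12 rad), for 0.1 s.
At the end, for the whole second after the job is handed in: the cap is screwed home on the lens: rim within 1.5 mm of the shoulder, axis within 3 mm and 3 degrees of the lens's, at rest and released (z of cap in the frame of shoulder below 0.0015 m and horizontal distance between cap and shoulder below 0.003 m and angle between the z axis of cap and the z axis of shoulder, either way round below 0.05 rad and angle between cap's own z axis and vertical below 0.1 rad and linear speed of cap below 0.01 m/s); the robot touches nothing.
It fails at once if cap and lens pressed or forced against each other with more than 50 N (contact force between cap and lens above 50 N).
It fails at once if the robot strikes the lens with more than 15 N (contact force between any of the arm, the fingers and lens above 15 N).
It fails at once if a bystander shifted by more than 15 mm (distance of any of test_slab, usb_stick, push_cap, spoon_a, pen from where it was at the start of the episode above 0.015 m).
It also fails if it takes over 54 s, if anything falls off the work surface, if the arm or the gripper's body presses on something with over 40 N, if the wrist force passes 120 N, or if a joint passes its speed limit or range.

### The arm

A 6-joint arm with a two-finger parallel gripper is mounted at the origin on the work surface. World frame = base frame: x ahead of the robot, y to its left, z up, the work surface at z = 0. Lengths are in m, angles in rad, forces in N, time in s.
With the tool pointing down it reaches from about 0.225 to 0.875 m from the base axis. Payload 3.4 kg.
Tool frame: the origin (TCP) lies between the finger pads; the fingertips stand 8 mm ahead of it and the grasp point (between the pads) lies 11 mm behind it; z points along the fingers, y is the line along which they close (so a half turn about z gives the same grasp; the last joint's range is limited). The gripper opens to 85 mm and grips with 20 to 120 N. Pads are 22 mm wide; open, the fingers measure 114 mm over their backs; the gripper's body (76 mm by 85 mm) begins 54 mm behind the grasp point. The pads swing forward as they close: fully open they stand 13 mm farther back than shut.
Start: joints at [-1.231, 0.276, 1.505, -0, 1.361, -0.121], TCP at [0.256, -0.515, 0.239] pointing down, gripper open.
Joint ranges: [-2.89, 2.89], [-0.75, 2.08], [0.22, 2.7], [-1.18, 4.32], [0.11, 2.71], [-2.7, 2.7]. Speed limits (rad/s): [2.57, 2.57, 3.14, 3.14, 3.14, 3.14].

### API

Orientations are given as a unit quaternion [w, x, y, z].
In Python, from rig import manip gives the robot as it stands.
- The arm moves only by the tool move_arm, never from a script. Its argument "deltas" is a list that holds one entry, the list of rows, each a list of 5 numbers: the shift along the tool's x, y, z normalised to -1 to 1, where 1 is 80 cm, then the turn about the tool's z normalised to -1 to 1, where 1 is 120 degrees, then the closure, from -1 (fully open) to 1 (shut). In form: [[[tx, ty, tz, twist, grip], ...]]. A call has 1 to 12 rows; each row is the pose to reach, as a shift and turn from the pose commanded when the call began, along the tool's axes at that moment; what a row does not reach only later rows make up. A row lasts 1/10 s, in which the tool goes at most 50 mm and 8.59 degrees, less where a joint would pass 70% of its speed; a pose out of reach is approached as far as the arm can. A call with a number of a shift or a turn outside -1 to 1 is refused whole. A call with a gripper value outside its range is refused whole. The fingers move at their own pace and stop on an object; "squeeze" is the grip in N (left out, the last holds). Time passes only in rows, so rows that repeat a pose let the fingers close. It gives the time, the measured TCP pose, the force, the opening and the grip force at its end, in the units of the state.
- manip.get_state(): the state, without advancing time (a new reading comes with each control period).
- manip.get_image(name): name is "side" or "top"; returns the picture (400x640x3 uint8, red, green, blue); there is no depth.
- manip.camera_params(name): a dict with "fx", "fy", "cx", "cy" (pixels), "dist" ([k1, k2, p1, p2, k3] as OpenCV has them; the pictures are not rectified), "R" (3x3) and "t" (3): a world point X has camera coordinates R X + t. Camera axes: x right, y down, z forward; pixel columns grow to the right and rows downward; lengths in m; the calibration is good to about 2 mm. A picture is of the moment at which its call begins. camera_params takes no time and is no camera call.
- manip.sign_off(): hands the job in; it is judged then, once.
The state is a dict: "clock": time; "qpos": joint angles; "qd": joint speeds; "effort": joint torques, N m; "position": TCP position; "ee_rot": TCP orientation; "contact_force": force on the tool from outside, world axes, zero at the start; "moment": the same for the moment, N m; "width": finger opening in m; "gripper_force": force on a finger pad.
Only numpy, scipy, OpenCV 4.12 (cv2) and the standard library are available. Lean on these libraries where they do the work, as an engineer would, in place of code of your own. Each camera call takes 0.05 s, during which the arm holds its last target. There are 200 camera calls.

## Working session

There is one attempt and no reset: what is moved stays moved. The work goes in short steps, Python scripts to look and compute and a tool call to move; the robot and the scene stay as the last step left them, time stands still between calls to the robot, and variables do not carry over. Pictures are saved under pics/ and viewed, at most 10 in all, crops included, and the job is handed in when it is done.

Besides the shell and the picture viewer there is one more tool, called after "Emit:" as name(argument=value, ...), one argument or row to a line, values as JSON. move_arm: Moves the arm, as the interface text tells. Scaled input: -1 to 1 covers 80 cm each way for a shift and 120 degrees each way for a turn. Its arguments: {"type":"object","properties":{"deltas":{"type":"array","items":{"type":"array","items":{"type":"array","items":{"type":"number","minimum":-1,"maximum":1}}}},"squeeze":{"type":"number"}},"required":["deltas"]}

```bash
mkdir -p pics; python3 - <<'E'
from rig import manip
import cv2
for n in("top","side"):
    cv2.imwrite(f"pics/{n}0.png",manip.get_image(n)[:,:,::-1]); print(n,manip.camera_params(n))
print(manip.get_state())
E
```

```text
top {'fx': 380.2188218672764, 'fy': 380.2188218672764, 'cx': 316.4665180337383, 'cy': 191.20013561542885, 'dist': array([0.00315558, 0.        , 0.        , 0.        , 0.        ]), 'R': array([[-0.02686687, -0.9994413 , -0.01988107],
       [-0.98067769,  0.03020731, -0.19328419],
       [ 0.19377676,  0.01430398, -0.98094137]]), 't': array([0.0314858 , 0.63623058, 0.99525826])}
side {'fx': 424.2281303602895, 'fy': 424.2281303602895, 'cx': 319.3116724529188, 'cy': 201.1764252903897, 'dist': array([-0.03532661,  0.        ,  0.        ,  0.        ,  0.        ]), 'R': array([[ 0.99437716, -0.10381635,  0.02088626],
       [-0.03143983, -0.47776329, -0.87792584],
       [ 0.10112174,  0.87233274, -0.47834087]]), 't': array([-0.63049402,  0.09917397,  1.02389044])}
{'clock': 0.1, 'qpos': array([-1.23098879e+00,  2.76520918e-01,  1.50602240e+00,  5.28746746e-06,
        1.36073232e+00, -1.20974239e-01]), 'qd': array([-0.00028652, -0.00158427, -0.00396224, -0.00134148,  0.00121484,
        0.00043067]), 'effort': array([ 7.39355619e-04, -4.17700160e+01, -2.46404672e+01, -1.86156285e-04,
        5.78730469e-03, -1.05496053e-05]), 'position': array([ 0.25552268, -0.51457201,  0.23852608]), 'ee_rot': array([-8.36741234e-04,  9.73576989e-01,  2.28357481e-01, -8.93198336e-05]), 'contact_force': array([ 0.87077349, -0.11472145,  0.86073262]), 'moment': array([ 0.03562745, -0.03638066,  0.00248779]), 'gripper_force': 0.0, 'width': 0.08537168133403587}
```

View pics/top0.png

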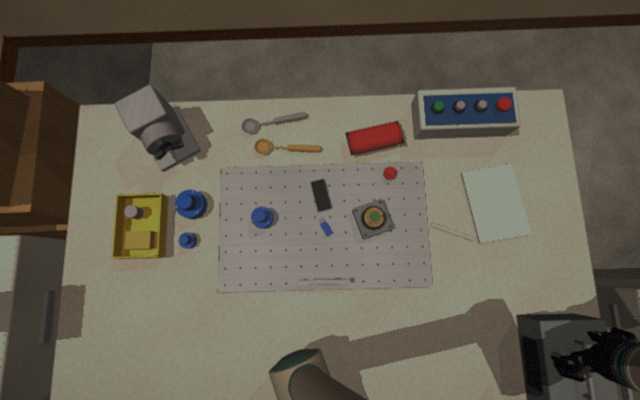

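View pics/side0.png

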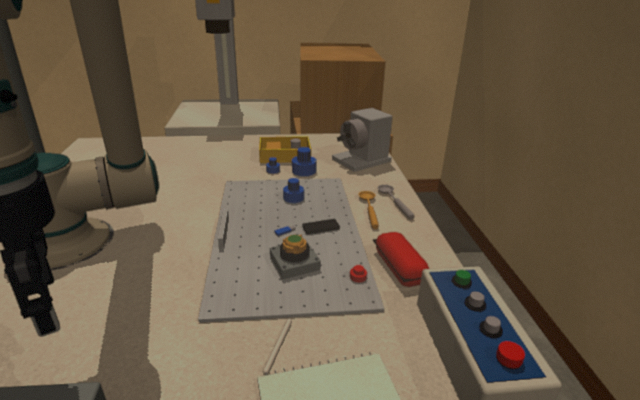

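Top view: the cap is at (262,217) and the lens at (374,217), with larger and smaller look-alike caps off the plate at (190,203) and (187,240). In the side view the cap is at (293,190) and the lens at (295,250). Next I'll enlarge these areas and overlay a first estimate.

```bash
cat > h.py <<'E'
import numpy as np, cv2
from rig import manip
P={n:manip.camera_params(n) for n in("top","side")}
def K(p): return np.array([[p["fx"],0,p["cx"]],[0,p["fy"],p["cy"]],[0,0,1]])
def proj(n,X):
    p=P[n]; return cv2.projectPoints(np.atleast_2d(X).astype(float),cv2.Rodrigues(p["R"])[0],p["t"],K(p),p["dist"])[0][:,0]
def ray(n,uv,z):
    p=P[n]; u=cv2.undistortPoints(np.array([[uv]],float),K(p),p["dist"])[0,0]
    d=p["R"].T@np.array([*u,1]); c=-p["R"].T@p["t"]; return c+d*(z-c[2])/d[2]
a=np.linspace(0,2*np.pi,48,endpoint=False)
def ring(c,r,z): return np.c_[c[0]+r*np.cos(a),c[1]+r*np.sin(a),0*a+z]
def sil(n,c,parts,S=8,shape=(400,640)):
    m=np.zeros((shape[0]*2,shape[1]*2),np.uint8)
    for r0,z0,r1,z1 in parts:
        q=proj(n,np.r_[ring(c,r0,z0),ring(c,r1,z1)])
        cv2.fillConvexPoly(m,cv2.convexHull(((q+.5)*2*16).astype(np.int32)),1,shift=4)
    return cv2.resize(m.astype(np.float32),(640,400),interpolation=cv2.INTER_AREA)
E
python3 - <<'E'
from h import *
from scipy.optimize import minimize
im={n:cv2.imread(f"pics/{n}0.png") for n in P}
cap=[(.0305,.01,.0305,.04),(.016,.04,.016,.068)]
px={"top":(262,217),"side":(293,190)}
for n in P: print("cap guess",n,ray(n,px[n],.035).round(4))
for n,uv in {"top":(374,217),"side":(295,245)}.items(): print("lens guess",n,ray(n,uv,.07).round(4))
mask={}
for n in P:
    h=cv2.cvtColor(im[n],cv2.COLOR_BGR2HSV); m=((h[...,0]>98)&(h[...,0]<125)&(h[...,1]>130)).astype(np.uint8)
    _,l,st,ce=cv2.connectedComponentsWithStats(m); 
    u,v=px[n]; k=l[v,u]; print(n,k,st[k],ce[k]); mask[n]=(l==k).astype(np.float32)
def cost(c,ns=("top","side")): return sum(((sil(n,c,cap)-mask[n])**2).sum() for n in ns)
c0=ray("top",px["top"],.035)[:2]
for ns in (("top",),("side",),("top","side")):
    r=minimize(cost,c0,args=(ns,),method="Nelder-Mead",options=dict(initial_simplex=[c0,c0+[.01,0],c0+[0,.01]]));print(ns,r.x.round(4),r.fun)
tiles=[]
for n,uv in (("top",(262,217)),("top",(374,217)),("side",(293,190)),("side",(295,252))):
    u,v=uv; t=im[n][v-30:v+30,u-40:u+40]; tiles.append(cv2.resize(t,(400,300),interpolation=cv2.INTER_CUBIC))
cv2.imwrite("pics/crop1.png",np.clip(np.vstack([np.hstack(tiles[:2]),np.hstack(tiles[2:])])*1.4,0,255))
E
```

```text
cap guess top [0.5728 0.1694 0.035 ]
cap guess side [0.5755 0.1724 0.035 ]
lens guess top [ 0.5592 -0.1413  0.07  ]
lens guess side [ 0.5638 -0.1554  0.07  ]
top 21 [252 207  20  21 255] [260.49411765 216.72941176]
side 0 [     0      0    640    400 252599] [317.57459847 197.82647991]
('top',) [0.5746 0.1726] 150.375
('side',) [ 1.1905 -0.3585] 251420.75
('top', 'side') [0.5748 0.1739] 252415.1875[ WARN:0@1.468] global loadsave.cpp:1063 imwrite_ Unsupported depth image for selected encoder is fallbacked to CV_8U.
```

View pics/crop1.png

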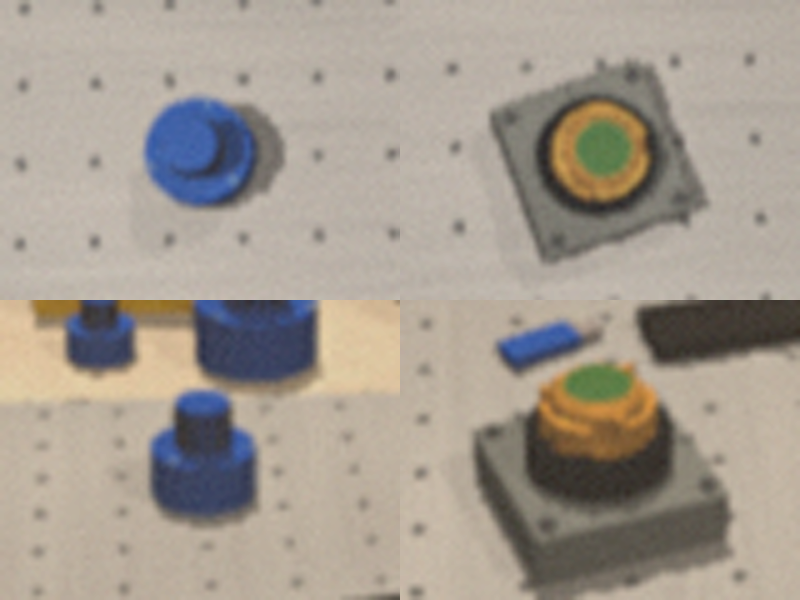

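Crops: the cap stands upright with its knob visible. The lens (black barrel, brass thread, green top) sits in the grey block. Next I'll fit silhouettes in both views.

```bash
python3 - <<'E'
from h import *
from scipy.optimize import minimize
im={n:cv2.imread(f"pics/{n}0.png") for n in P}
cap=[(.0305,.01,.0305,.04),(.016,.04,.016,.068)]
barrel=[(.033,.037,.033,.055),(.0255,.055,.0255,.069),(.021,.069,.021,.073),(.021,.073,.017,.077)]
out=[]
for name,parts,px,c0 in (("cap",cap,{"top":(260,217),"side":(293,192)},[.574,.172]),("lens",barrel,{"top":(374,217),"side":(295,248)},[.56,-.15])):
    mask={};roi={}
    for n in P:
        h=cv2.cvtColor(cv2.GaussianBlur(im[n],(0,0),.6),cv2.COLOR_BGR2HSV).astype(int); H,S,V=[h[...,i] for i in range(3)]
        m=((H>95)&(H<130)&(S>90)) if name=="cap" else ((S>85)&(V>50)|(V<62))
        u,v=px[n]; w=np.zeros(m.shape,np.uint8); w[v-22:v+22,u-22:u+22]=1; roi[n]=w
        _,l,st,ce=cv2.connectedComponentsWithStats(m.astype(np.uint8)*w); k=1+np.argmax(st[1:,4]); print(name,n,st[k]); mask[n]=(l==k).astype(np.float32)
    def cost(c,ns): return sum((((sil(n,c,parts)-mask[n])**2)*roi[n]).sum() for n in ns)
    for ns in (("top",),("side",),("top","side")):
        c=np.array(c0); r=minimize(cost,c,args=(ns,),method="Nelder-Mead",options=dict(initial_simplex=[c,c+[.01,0],c+[0,.01]],xatol=1e-5));print(ns,r.x.round(4),r.fun)
    for n in P:
        o=cv2.resize(im[n],None,fx=8,fy=8,interpolation=cv2.INTER_CUBIC)
        s=cv2.resize(sil(n,r.x,parts),None,fx=8,fy=8); mm=cv2.resize(mask[n],None,fx=8,fy=8)
        for q,col in((s,(0,0,255)),(mm,(0,255,0))): cv2.drawContours(o,cv2.findContours((q>.5).astype(np.uint8),0,2)[0],-1,col,1)
        u,v=px[n]; out.append(o[(v-18)*8:(v+18)*8,(u-24)*8:(u+24)*8])
cv2.imwrite("pics/fit1.png",np.vstack([np.hstack(out[:2]),np.hstack(out[2:])]))
E
```

```text
cap top [251 207  22  21 346]
cap side [284 186  19  16 178]
('top',) [0.5731 0.1699] 60.625
('side',) [0.5734 0.1786] 250.0625
('top', 'side') [0.5758 0.174 ] 317.5
lens top [361 207  26  23 450]
lens side [280 235  29  28 678]
('top',) [ 0.5597 -0.1413] 31.5
('side',) [ 0.5619 -0.1393] 27.6875
('top', 'side') [ 0.5617 -0.1411] 72.125
```

View pics/fit1.png

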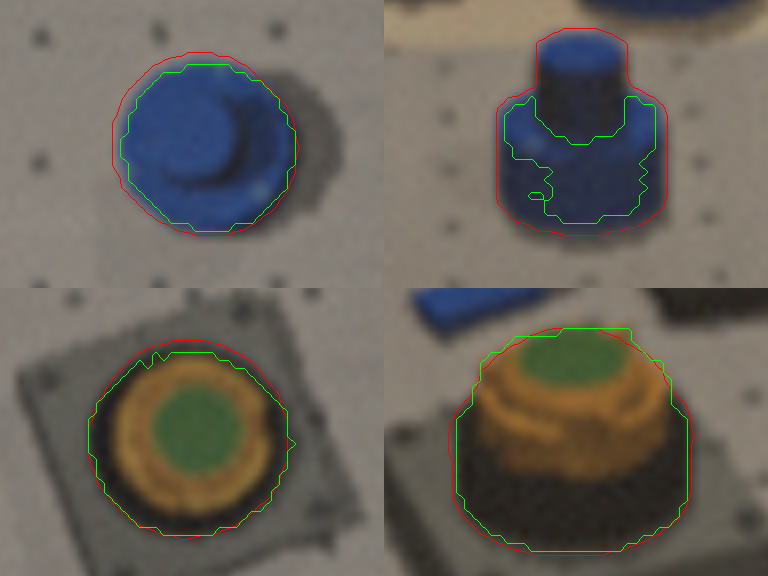

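The cap is at about (0.574, 0.172) and the lens at about (0.561, −0.141); the top and side fits agree to within a few mm. I'll move above the cap, turned 90° counter-clockwise.

Emit:
move_arm(
  deltas=[
    [[0.738, -0.59, 0, -0.75, -1], [0.738, -0.59, 0, -0.75, -1], [0.738, -0.59, 0, -0.75, -1], [0.738, -0.59, 0, -0.75, -1], [0.738, -0.59, 0, -0.75, -1], [0.738, -0.59, 0, -0.75, -1], [0.738, -0.59, 0, -0.75, -1], [0.738, -0.59, 0, -0.75, -1], [0.738, -0.59, 0, -0.75, -1], [0.738, -0.59, 0, -0.75, -1], [0.738, -0.59, 0, -0.75, -1], [0.738, -0.59, 0, -0.75, -1]],
  ],
  squeeze=20,
)

```text
clock: 1.3
position: [0.5091, 0.031, 0.2391]
ee_rot: [-0.0, 0.526, 0.85, -0.0]
contact_force: [1.2, -0.1, 0.4]
width: 0.0853
gripper_force: 0.0
```

```bash
cat > d.py <<'E'
import sys
from h import *
from scipy.spatial.transform import Rotation as Ro
def go(x,y,z):
    s=manip.get_state(); w,a,b,c=s["ee_rot"]; R=Ro.from_quat([a,b,c,w]).as_matrix(); p=s["position"]
    print("t",s["clock"],"p",p.round(4),"yaw",np.degrees(np.arctan2(R[1,0],R[0,0])).round(2),"tilt",np.degrees(np.arccos(-R[2,2])).round(2),"q",np.degrees(s["qpos"]).round(1),"F",s["contact_force"].round(2),"M",s["moment"].round(3),"w",round(s["width"],4),s["gripper_force"])
    print("shift",((R.T@(np.array([x,y,z])-p))/.8).round(4))
if __name__=="__main__": go(*map(float,sys.argv[1:4]))
E
python3 d.py .5745 .1715 .239
```

```text
t 1.3 p [0.5091 0.031  0.2391] yaw 116.49 tilt 0.02 q [ -4.3  10.2  93.9  -0.   75.9 -30.8] F [ 1.24 -0.12  0.37] M [-0.009 -0.05   0.047] w 0.0853 0.0
shift [ 0.1207  0.1515 -0.    ]
```

Emit:
move_arm(
  deltas=[
    [[0.1207, 0.1515, 0, 0, -1], [0.1207, 0.1515, 0, 0, -1], [0.1207, 0.1515, 0, 0, -1], [0.1207, 0.1515, 0, 0, -1], [0.1207, 0.1515, 0.05, 0, -1], [0.1207, 0.1515, 0.1, 0, -1], [0.1207, 0.1515, 0.14, 0, -1], [0.1207, 0.1515, 0.14, 0, -1]],
  ],
)

```text
clock: 2.1
position: [0.5702, 0.168, 0.1223]
ee_rot: [-0.004, 0.527, 0.85, -0.004]
contact_force: [-1.0, 0.4, 0.6]
width: 0.0852
gripper_force: 0.0
```

```bash
python3 d.py .5745 .1715 .052; python3 - <<'E'
from h import *
t=[]
for n,(u,v) in (("top",(262,212)),("side",(293,180))):
    I=manip.get_image(n)[:,:,::-1]; t.append(cv2.resize(I[v-38:v+38,u-38:u+38],(400,400),interpolation=cv2.INTER_CUBIC))
cv2.imwrite("pics/c2.png",cv2.convertScaleAbs(np.hstack(t),alpha=1.4))
E
```

```text
t 2.1 p [0.5702 0.168  0.1223] yaw 116.39 tilt 0.67 q [  9.7  22.7  93.4  -0.   64.6 -16.7] F [-0.97  0.4   0.56] M [0.011 0.003 0.028] w 0.0852 0.0
shift [0.0013 0.0078 0.0878]
```

View pics/c2.png

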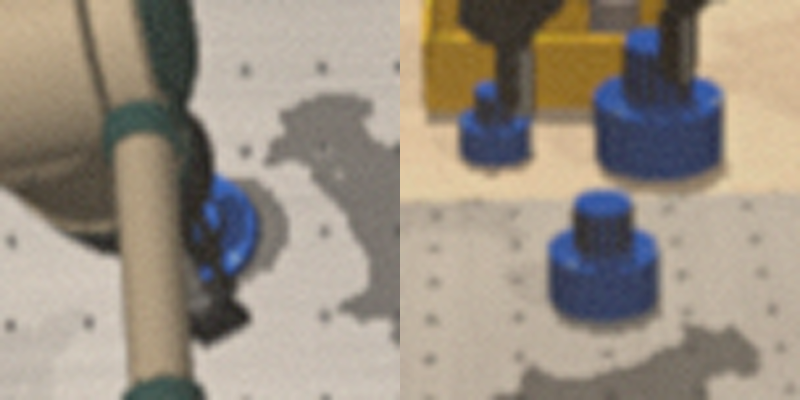

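The fingers straddle the cap well: in the side view they're at about 515 and 680, with the cap centre at 603. I'll descend relative to the commanded pose (z 0.127).

Emit:
move_arm(
  deltas=[
    [[0, 0, 0.03, 0, -1], [0, 0, 0.06, 0, -1], [0, 0, 0.08, 0, -1], [0, 0, 0.087, 0, -1], [0, 0, 0.09, 0, -1], [0, 0, 0.09, 0, -1]],
  ],
)

```text
clock: 2.8
position: [0.5757, 0.1693, 0.0568]
ee_rot: [0.001, 0.527, 0.85, 0.001]
contact_force: [-0.4, 0.1, 0.7]
width: 0.0855
gripper_force: 0.0
```

```bash
python3 d.py .5745 .1715 .052
```

```text
t 2.8 p [0.5757 0.1693 0.0568] yaw 116.39 tilt 0.16 q [  9.8  26.5  97.8  -0.   55.6 -16.6] F [-0.36  0.12  0.72] M [-0.059 -0.012  0.066] w 0.0855 0.0
shift [ 0.0031 -0.0001  0.006 ]
```

Emit:
move_arm(
  deltas=[
    [[0, 0, 0.004, 0, -1], [0, 0, 0.004, 0, 0], [0, 0, 0.004, 0, 1], [0, 0, 0.004, 0, 1], [0, 0, 0.004, 0, 1], [0, 0, 0.004, 0, 1], [0, 0, 0.004, 0, 1], [0, 0, 0.004, 0, 1], [0, 0, 0.004, 0, 1], [0, 0, 0.004, 0, 1]],
  ],
  squeeze=20,
)

```text
clock: 3.8
position: [0.5747, 0.1693, 0.0523]
ee_rot: [0.0, 0.527, 0.85, 0.0]
contact_force: [0.1, 0.4, 4.8]
width: 0.0311
gripper_force: 20.3
```

```bash
python3 d.py .5745 .1715 .052
```

```text
t 3.8 p [0.5747 0.1693 0.0523] yaw 116.4 tilt 0.03 q [  9.8  26.8  98.1  -0.   55.1 -16.6] F [0.1  0.38 4.79] M [ 0.064  0.017 -0.007] w 0.0311 20.30679613351822
shift [0.0025 0.001  0.0004]
```

Emit:
move_arm(
  deltas=[
    [[0, 0, -0.002, 0, -0.3], [0, 0, -0.002, 0, -0.3], [0, 0, -0.002, 0.07, -0.3], [0, 0, -0.002, 0.14, -0.3], [0, 0, -0.002, 0.21, -0.3], [0, 0, -0.002, 0.28, -0.3], [0, 0, -0.002, 0.35, -0.3], [0, 0, -0.002, 0.42, -0.3], [0, 0, -0.002, 0.49, -0.3], [0, 0, -0.002, 0.56, -0.3], [0, 0, -0.002, 0.63, -0.3], [0, 0, -0.002, 0.7, -0.3]],
  ],
)

```text
clock: 5.0
position: [0.5741, 0.1692, 0.0532]
ee_rot: [0.0, 0.961, 0.276, -0.0]
contact_force: [0.3, -0.9, -0.8]
width: 0.0554
gripper_force: 0.0
```

Emit:
move_arm(
  deltas=[
    [[0, 0, 0, 0.05, -0.3], [0, 0, 0, 0.05, 0.2], [0, 0, 0, 0.05, 1], [0, 0, 0, 0.05, 1], [0, 0, 0, 0.05, 1], [0, 0, 0, 0.05, 1], [0, 0, 0, 0.05, 1]],
  ],
  squeeze=30,
)

```text
clock: 5.7
position: [0.5744, 0.1693, 0.0536]
ee_rot: [0.0, 0.974, 0.229, -0.0]
contact_force: [-0.6, 0.0, 0.6]
width: 0.0307
gripper_force: 29.8
```

```bash
python3 d.py .5745 .1715 .17
```

```text
t 5.7 p [0.5744 0.1693 0.0536] yaw 26.42 tilt 0.01 q [ 9.8 26.7 98.  -0.  55.3 73.4] F [-0.57  0.    0.64] M [ 0.044  0.045 -0.011] w 0.0307 29.81165260076523
shift [ 0.0013 -0.0024 -0.1455]
```

Emit:
move_arm(
  deltas=[
    [[0, 0, -0.02, 0, 1], [0, 0, -0.06, 0, 1], [0, 0, -0.1, 0, 1], [0, 0, -0.125, 0, 1], [-0.02, 0.036, -0.125, 0, 1], [-0.045, 0.082, -0.125, 0, 1], [-0.07, 0.127, -0.125, 0, 1], [-0.095, 0.172, -0.125, 0, 1], [-0.12, 0.217, -0.125, 0, 1], [-0.145, 0.263, -0.125, 0, 1], [-0.17, 0.308, -0.125, 0, 1], [-0.188, 0.34, -0.125, 0, 1]],
  ],
)

```text
clock: 6.9
position: [0.5602, -0.1439, 0.1535]
ee_rot: [0.0, 0.974, 0.228, -0.0]
contact_force: [-0.4, 0.8, -1.3]
width: 0.031
gripper_force: 30.0
```

Emit:
move_arm(
  deltas=[
    [[0, 0, 0, 0, 1], [0, 0, 0, 0, 1]],
  ],
)

```text
clock: 7.1
position: [0.5603, -0.1416, 0.1534]
ee_rot: [-0.0, 0.974, 0.228, -0.0]
contact_force: [0.1, 0.0, -1.2]
width: 0.031
gripper_force: 30.0
```

```bash
python3 d.py .561 -.1415 .15;  python3 - <<'E'
from h import *
from scipy.optimize import minimize
capf=lambda z:[(.0305,z,.0305,z+.03),(.016,z+.03,.016,z+.058)]
s=manip.get_state(); I={n:manip.get_image(n)[:,:,::-1].copy() for n in P}
for n in P: cv2.imwrite(f"pics/{n}3.png",I[n])
I0=cv2.imread("pics/side0.png")
def blue(im):
    b=cv2.GaussianBlur(im,(0,0),.6).astype(int); return (b[...,0]-b[...,2]>12)
def fit(n,im,z,c0,full):
    parts=capf(z) if full else capf(z)[:1]
    u,v=proj(n,[c0[0],c0[1],z+.015])[0].round().astype(int)
    w=np.zeros(im.shape[:2],np.uint8); w[v-26:v+20,u-24:u+24]=1
    m=blue(im).astype(np.float32)
    f=lambda c:(((sil(n,c,parts)-m)**2)*w).sum()
    c=np.array(c0); r=minimize(f,c,method="Nelder-Mead",options=dict(initial_simplex=[c,c+[.008,0],c+[0,.008]],xatol=1e-5)); print(n,"z",round(z,4),r.x.round(4),r.fun, (m*w).sum())
    return r.x
fit("side",I0,.01,[.5744,.1693],True)
fit("top",cv2.imread("pics/top0.png"),.01,[.5744,.1693],True)
zr=s["position"][2]-.0436
fit("side",I["side"],zr,s["position"][:2],False); fit("top",I["top"],zr,s["position"][:2],True)
t=[]
for n in P:
    u,v=proj(n,[*s["position"][:2],.09])[0].round().astype(int)
    t.append(cv2.resize(I[n][v-38:v+38,u-38:u+38],(400,400),interpolation=cv2.INTER_CUBIC))
cv2.imwrite("pics/c3.png",cv2.convertScaleAbs(np.hstack(t),alpha=1.4))
E
```

```text
t 7.1 p [ 0.5603 -0.1416  0.1534] yaw 26.3 tilt 0.06 q [-21.1  19.5  93.6   0.   67.   42.6] F [ 0.14  0.03 -1.23] M [0.022 0.001 0.008] w 0.031 30.038926005363464
shift [0.0009 0.0002 0.0042]
side z 0.01 [0.576  0.1754] 293.125 530.0
top z 0.01 [0.5752 0.173 ] 18.625 394.0
side z 0.1098 [ 0.5616 -0.1377] 250.125 606.0
top z 0.1098 [ 0.4553 -0.0666] 64.0 64.0
```

View pics/c3.png

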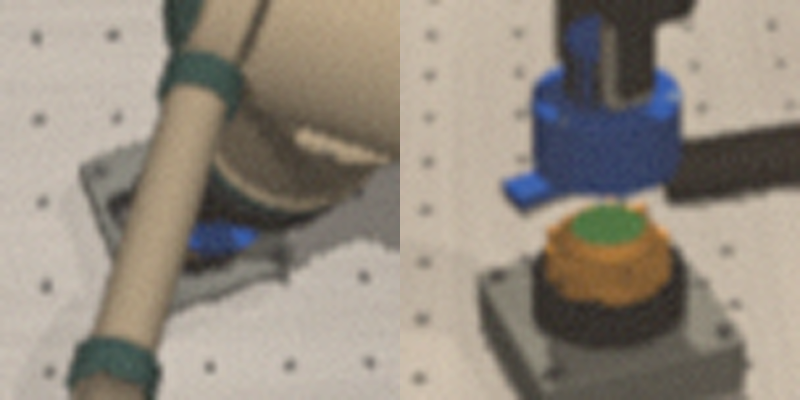

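Side view: the cap is held upright, with its centre column (about 607) nearly on the lens's (about 609). I'll refine the cap-to-lens offset with cleaner fits.

```bash
python3 - <<'E'
from h import *
from scipy.optimize import minimize
I0={n:cv2.imread(f"pics/{n}0.png") for n in P}; S3=cv2.imread("pics/side3.png")
b=lambda im:cv2.GaussianBlur(im,(0,0),.6).astype(int)
def fit(lbl,n,m,w,parts,c0):
    m=m.astype(np.float32)
    c=np.array(c0); r=minimize(lambda c:(((sil(n,c,parts)-m)**2)*w).sum(),c,method="Nelder-Mead",options=dict(initial_simplex=[c,c+[.008,0],c+[0,.008]],xatol=1e-5)); print(lbl,r.x.round(4),round(r.fun,1),(m*w).sum()); return r.x
def box(c,z,l,r,t,bt,n):
    u,v=proj(n,[*c,z])[0].round().astype(int); w=np.zeros((400,640),np.float32); w[v-t:v+bt,u-l:u+r]=1; return w
L=[.5605,-.1415]
brass=[(.0255,.055,.0255,.069),(.021,.069,.021,.073),(.021,.073,.017,.077)]
full=[(.033,.037,.033,.055)]+brass
for n in P:
    x=b(I0[n]); sat=x.max(2)-x.min(2)
    fit("brass "+n,n,sat>35,box(L,.065,20,20,18,18,n),brass,L) if n=="top" else None
    gray=x.max(2)
    for th in (55,65,72):
        fit(f"full {n} {th}",n,(sat>35)|(gray<th),box(L,.055,19,19,20,17,n),full,L)
x=b(S3); z=.1534-.0436
m=(x[...,0]-x[...,2]>12)
# skirt lower half only, drop usb side by masking left-low area
w=box([.5603,-.1416],z+.015,18,18,4,14,"side")
u,v=proj("side",[.5603,-.1416,z+.015])[0].round().astype(int)
cols=np.where(m[v+1,:])[0]; cols=cols[abs(cols-u)<22]; print("proj u,v",u,v)
for dv in (-6,-3,0,2,4): 
    c=np.where(m[v+dv,u-20:u+21])[0]+u-20; print(dv,c.min(),c.max(),(c.min()+c.max())/2)
p=proj("side",np.r_[ring([.5603,-.1416],.0305,z),ring([.5603,-.1416],.0305,z+.03)]); print("pred cols",p[:,0].min(),p[:,0].max(),"bottom row",p[:,1].max())
for uu in range(u-4,u+8,2):
    c=np.where(m[v:v+20,uu])[0]; print(uu,"bottom",v+c.max())
E
```

```text
brass top [ 0.5614 -0.14  ] 73.2 245.0
full top 55 [ 0.5611 -0.1406] 149.4 326.0
full top 65 [ 0.5607 -0.1413] 107.1 384.0
full top 72 [ 0.56   -0.1413] 99.2 428.0
full side 55 [ 0.562 -0.137] 202.2 739.0
full side 65 [ 0.5619 -0.1392] 181.2 804.0
full side 72 [ 0.5625 -0.1419] 178.6 857.0
proj u,v 293 220
-6 280 307 293.5
-3 280 307 293.5
0 281 307 294.0
2 281 307 294.0
4 281 307 294.0
pred cols 278.1733257310115 307.27708958086964 bottom row 233.73405605490947
289 bottom 232
291 bottom 232
293 bottom 232
295 bottom 232
297 bottom 232
299 bottom 232
```

The lens is at about (0.5605, −0.1412), within 0.5 mm of the cap's axis. I'll lower in steps and watch the force.

Emit:
move_arm(
  deltas=[
    [[0, 0, 0.015, 0, 1], [0, 0, 0.03, 0, 1], [0, 0, 0.04, 0, 1], [0, 0, 0.042, 0, 1], [0, 0, 0.042, 0, 1]],
  ],
)

```text
clock: 7.7
position: [0.5604, -0.1408, 0.1193]
ee_rot: [-0.0, 0.974, 0.229, -0.001]
contact_force: [-0.3, -0.1, -0.9]
width: 0.0311
gripper_force: 30.0
```

Emit:
move_arm(
  deltas=[
    [[0, 0, 0.0012, 0, 1], [0, 0, 0.0024, 0, 1], [0, 0, 0.0036, 0, 1], [0, 0, 0.0036, 0, 1]],
  ],
)

```text
clock: 8.1
position: [0.5607, -0.1413, 0.1173]
ee_rot: [0.0, 0.974, 0.228, 0.0]
contact_force: [0.1, 0.3, -0.9]
width: 0.0307
gripper_force: 30.0
```

Emit:
move_arm(
  deltas=[
    [[0, 0, 0.0012, 0, 1], [0, 0, 0.0024, 0, 1], [0, 0, 0.003, 0, 1], [0, 0, 0.003, 0, 1]],
  ],
)

```text
clock: 8.5
position: [0.5606, -0.1412, 0.1147]
ee_rot: [-0.0, 0.974, 0.228, -0.0]
contact_force: [0.2, 0.4, -1.7]
width: 0.0311
gripper_force: 30.0
```

Emit:
move_arm(
  deltas=[
    [[0, 0, 0.0012, 0, 1], [0, 0, 0.002, 0, 1], [0, 0, 0.002, 0, 1]],
  ],
)

```text
clock: 8.8
position: [0.5606, -0.1412, 0.1131]
ee_rot: [-0.0, 0.974, 0.228, -0.0]
contact_force: [0.5, -0.6, -0.6]
width: 0.0312
gripper_force: 30.0
```

Emit:
move_arm(
  deltas=[
    [[0, 0, 0.001, 0, 1], [0, 0, 0.0015, 0, 1], [0, 0, 0.0015, 0, 1]],
  ],
)

```text
clock: 9.1
position: [0.5607, -0.1412, 0.1119]
ee_rot: [0.0, 0.974, 0.228, -0.0]
contact_force: [0.1, 0.2, -1.0]
width: 0.0308
gripper_force: 30.0
```

Emit:
move_arm(
  deltas=[
    [[0, 0, 0.0008, 0, 1], [0, 0, 0.0008, 0, 1]],
  ],
)

```text
clock: 9.3
position: [0.5608, -0.1412, 0.1116]
ee_rot: [0.0, 0.974, 0.228, 0.0]
contact_force: [0.1, 0.1, 0.6]
width: 0.031
gripper_force: 30.2
```

Emit:
move_arm(
  deltas=[
    [[0, 0, 0.0006, 0, 1], [0, 0, 0.0006, 0, 1]],
  ],
)

```text
clock: 9.5
position: [0.5609, -0.1412, 0.1114]
ee_rot: [0.0, 0.974, 0.228, 0.0]
contact_force: [-1.6, 0.7, 3.4]
width: 0.0309
gripper_force: 30.4
```

The cap is on the crest with about 4 N of contact, as predicted (0.1116). I'll turn counter-clockwise gently.

Emit:
move_arm(
  deltas=[
    [[0, 0, 0.0003, -0.03, 1], [0, 0, 0.0003, -0.06, 1], [0, 0, 0.0003, -0.09, 1], [0, 0, 0.0003, -0.1, 1]],
  ],
)

```text
clock: 9.9
position: [0.5615, -0.1412, 0.1114]
ee_rot: [0.0, 0.944, 0.329, 0.001]
contact_force: [1.0, 2.0, 4.3]
width: 0.031
gripper_force: 30.4
```

Emit:
move_arm(
  deltas=[
    [[0, 0, 0, -0.03, 1], [0, 0, 0, -0.06, 1], [0, 0, 0, -0.08, 1], [0, 0, 0, -0.08, 1]],
  ],
)

```text
clock: 10.3
position: [0.5614, -0.1413, 0.1113]
ee_rot: [0.001, 0.914, 0.407, 0.001]
contact_force: [-0.4, 1.1, 5.1]
width: 0.0311
gripper_force: 30.5
```

Emit:
move_arm(
  deltas=[
    [[0, 0, 0, -0.03, 1], [0, 0, 0, -0.06, 1], [0, 0, 0, -0.08, 1], [0, 0, 0, -0.08, 1]],
  ],
)

```text
clock: 10.7
position: [0.5615, -0.1413, 0.1112]
ee_rot: [0.001, 0.877, 0.481, 0.001]
contact_force: [0.7, 0.2, 5.3]
width: 0.0311
gripper_force: 30.5
```

Emit:
move_arm(
  deltas=[
    [[0, 0, 0, -0.03, 1], [0, 0, 0, -0.06, 1], [0, 0, 0, -0.08, 1], [0, 0, 0, -0.08, 1]],
  ],
)

```text
clock: 11.1
position: [0.5601, -0.1412, 0.1097]
ee_rot: [-0.001, 0.833, 0.553, -0.001]
contact_force: [0.7, -0.4, -0.9]
width: 0.0312
gripper_force: 30.0
```

Emit:
move_arm(
  deltas=[
    [[0, 0, 0, -0.03, 1], [0, 0, 0, -0.06, 1], [0, 0, 0, -0.08, 1], [0, 0, 0, -0.08, 1]],
  ],
)

```text
clock: 11.5
position: [0.5602, -0.1411, 0.11]
ee_rot: [-0.001, 0.784, 0.62, -0.0]
contact_force: [0.2, -0.5, -0.5]
width: 0.031
gripper_force: 30.0
```

The force vanished, so the pins are over the gaps. I'll lower into the start (expected TCP z about 0.103).

Emit:
move_arm(
  deltas=[
    [[0, 0, 0.001, 0, 1], [0, 0, 0.002, 0, 1], [0, 0, 0.003, 0, 1], [0, 0, 0.003, 0, 1]],
  ],
)

```text
clock: 11.9
position: [0.5605, -0.1412, 0.108]
ee_rot: [-0.0, 0.784, 0.621, -0.0]
contact_force: [-0.3, -0.2, -1.5]
width: 0.0311
gripper_force: 30.0
```

```bash
python3 d.py .5605 -.1412 .103
```

```text
t 11.9 p [ 0.5605 -0.1412  0.108 ] yaw 76.78 tilt 0.02 q [-21.   21.9  97.1  -0.   61.1  -7.8] F [-0.33 -0.15 -1.49] M [ 0.039 -0.003  0.069] w 0.0311 29.977810978889465
shift [-0.     -0.      0.0063]
```

Emit:
move_arm(
  deltas=[
    [[0, 0, 0.001, 0, 1], [0, 0, 0.002, 0, 1], [0, 0, 0.003, 0, 1], [0, 0, 0.004, 0, 1], [0, 0, 0.004, 0, 1]],
  ],
)

```text
clock: 12.4
position: [0.5607, -0.1412, 0.1049]
ee_rot: [-0.0, 0.784, 0.621, -0.0]
contact_force: [0.7, 0.2, -1.1]
width: 0.0311
gripper_force: 30.0
```

Emit:
move_arm(
  deltas=[
    [[0, 0, 0.0008, 0, 1], [0, 0, 0.0014, 0, 1], [0, 0, 0.0014, 0, 1]],
  ],
)

```text
clock: 12.7
position: [0.5607, -0.1412, 0.1039]
ee_rot: [0.0, 0.784, 0.621, -0.0]
contact_force: [0.3, 0.2, -1.6]
width: 0.0308
gripper_force: 30.0
```

Emit:
move_arm(
  deltas=[
    [[0, 0, 0.0008, 0, 1], [0, 0, 0.0008, 0, 1]],
  ],
)

```text
clock: 12.9
position: [0.5607, -0.1412, 0.1033]
ee_rot: [0.0, 0.784, 0.621, -0.0]
contact_force: [-0.6, -0.8, -0.5]
width: 0.0306
gripper_force: 30.0
```

Emit:
move_arm(
  deltas=[
    [[0, 0, 0.0006, 0, 1], [0, 0, 0.0006, 0, 1]],
  ],
)

```text
clock: 13.1
position: [0.5608, -0.1412, 0.103]
ee_rot: [0.0, 0.784, 0.621, 0.0]
contact_force: [-0.7, -0.9, 0.0]
width: 0.0309
gripper_force: 30.1
```

Emit:
move_arm(
  deltas=[
    [[0, 0, 0.0003, 0.025, 1], [0, 0, 0.0006, 0.05, 1], [0, 0, 0.0009, 0.075, 1], [0, 0, 0.0009, 0.075, 1]],
  ],
)

```text
clock: 13.5
position: [0.5611, -0.1416, 0.1028]
ee_rot: [0.001, 0.83, 0.558, 0.0]
contact_force: [-0.9, -0.9, 4.4]
width: 0.0309
gripper_force: 30.4
```

```bash
python3 d.py .5605 -.1412 .0986
```

```text
t 13.5 p [ 0.5611 -0.1416  0.1028] yaw 67.8 tilt 0.08 q [-21.   22.2  97.4  -0.   60.3   1.2] F [-0.87 -0.9   4.36] M [ 0.01   0.124 -0.004] w 0.0309 30.3546541929245
shift [ 0.0001 -0.0008  0.0053]
```

Emit:
move_arm(
  deltas=[
    [[0, 0, 0, 0.03, 1], [0, 0, 0, 0.06, 1], [0, 0, 0, 0.085, 1], [0, 0, 0, 0.085, 1]],
  ],
)

```text
clock: 13.9
position: [0.561, -0.1414, 0.1027]
ee_rot: [0.0, 0.876, 0.482, 0.0]
contact_force: [-1.3, 0.8, 4.2]
width: 0.0307
gripper_force: 30.5
```

```bash
python3 d.py .5605 -.1412 .0986
```

```text
t 13.9 p [ 0.561  -0.1414  0.1027] yaw 57.66 tilt 0.06 q [-21.   22.2  97.4  -0.   60.3  11.3] F [-1.28  0.8   4.17] M [ 0.023  0.16  -0.016] w 0.0307 30.46318531036377
shift [-0.0001 -0.0006  0.0052]
```

Emit:
move_arm(
  deltas=[
    [[0, 0, 0, 0.03, 1], [0, 0, 0, 0.06, 1], [0, 0, 0, 0.085, 1], [0, 0, 0, 0.085, 1]],
  ],
)

```text
clock: 14.3
position: [0.5607, -0.1412, 0.1019]
ee_rot: [-0.0, 0.915, 0.403, -0.0]
contact_force: [0.2, 0.5, 0.9]
width: 0.031
gripper_force: 30.1
```

```bash
python3 d.py .5605 -.1412 .0986
```

```text
t 14.3 p [ 0.5607 -0.1412  0.1019] yaw 47.49 tilt 0.0 q [-21.   22.2  97.5   0.   60.3  21.5] F [0.19 0.48 0.86] M [0.036 0.028 0.006] w 0.031 30.14205515384674
shift [-0.0002 -0.0002  0.0042]
```

It's now descending in the thread. I'll screw on at 1 mm per 10°.

Emit:
move_arm(
  deltas=[
    [[0, 0, 0.0003, 0.028, 1], [0, 0, 0.0007, 0.056, 1], [0, 0, 0.0011, 0.083, 1], [0, 0, 0.0011, 0.083, 1]],
  ],
)

```text
clock: 14.7
position: [0.5606, -0.1411, 0.101]
ee_rot: [-0.0, 0.947, 0.322, -0.0]
contact_force: [-0.1, 0.4, 0.2]
width: 0.0309
gripper_force: 30.1
```

Emit:
move_arm(
  deltas=[
    [[0, 0, 0.0004, 0.028, 1], [0, 0, 0.0008, 0.056, 1], [0, 0, 0.0012, 0.083, 1], [0, 0, 0.0012, 0.083, 1]],
  ],
)

```text
clock: 15.1
position: [0.5607, -0.1411, 0.1]
ee_rot: [-0.0, 0.971, 0.239, -0.0]
contact_force: [-0.8, 0.1, 0.1]
width: 0.0308
gripper_force: 30.1
```

```bash
python3 d.py .5605 -.1412 .0986
```

```text
t 15.1 p [ 0.5607 -0.1411  0.1   ] yaw 27.62 tilt 0.02 q [-21.   22.3  97.6   0.   60.   41.4] F [-0.77  0.05  0.1 ] M [ 0.102 -0.019  0.035] w 0.0308 30.066201388835907
shift [-0.0002 -0.      0.0018]
```

Rim about 1.4 mm above the shoulder; continuing.

Emit:
move_arm(
  deltas=[
    [[0, 0, 0.0004, 0.028, 1], [0, 0, 0.0008, 0.056, 1], [0, 0, 0.0012, 0.083, 1], [0, 0, 0.0012, 0.083, 1]],
  ],
)

```text
clock: 15.5
position: [0.5607, -0.1412, 0.0991]
ee_rot: [-0.0, 0.988, 0.154, -0.0]
contact_force: [0.1, 0.5, -0.3]
width: 0.0307
gripper_force: 30.0
```

Emit:
move_arm(
  deltas=[
    [[0, 0, 0.0004, 0.025, 1], [0, 0, 0.0007, 0.05, 1], [0, 0, 0.0007, 0.05, 1]],
  ],
)

```text
clock: 15.8
position: [0.5606, -0.141, 0.0986]
ee_rot: [-0.0, 0.995, 0.102, -0.0]
contact_force: [0.5, 0.2, -1.3]
width: 0.0308
gripper_force: 30.0
```

```bash
python3 d.py .5605 -.1412 .0986
```

```text
t 15.8 p [ 0.5606 -0.141   0.0986] yaw 11.68 tilt 0.02 q [-21.   22.4  97.7   0.   59.9  57.3] F [ 0.48  0.25 -1.31] M [ 0.025 -0.034  0.039] w 0.0308 30.019918978214264
shift [-0.0002  0.0002 -0.    ]
```

Emit:
move_arm(
  deltas=[
    [[0, 0, 0.0006, 0.02, 1], [0, 0, 0.0006, 0.02, 1]],
  ],
)

```text
clock: 16.0
position: [0.5608, -0.1411, 0.0986]
ee_rot: [-0.0, 0.997, 0.081, 0.0]
contact_force: [-0.3, 0.7, 2.6]
width: 0.0311
gripper_force: 30.2
```

```bash
python3 d.py .5605 -.1412 .0986
```

```text
t 16.0 p [ 0.5608 -0.1411  0.0986] yaw 9.27 tilt 0.02 q [-21.   22.4  97.7   0.   59.8  59.7] F [-0.32  0.71  2.62] M [ 0.198  0.131 -0.042] w 0.0311 30.247613489627838
shift [-0.0004  0.0001 -0.0001]
```

Emit:
move_arm(
  deltas=[
    [[0, 0, 0, 0.02, 1], [0, 0, 0, 0.03, 1], [0, 0, 0, 0.03, 1]],
  ],
)

```text
clock: 16.3
position: [0.5609, -0.1412, 0.0986]
ee_rot: [0.0, 0.999, 0.049, 0.0]
contact_force: [0.0, 1.1, 2.6]
width: 0.0308
gripper_force: 30.3
```

```bash
python3 d.py .5605 -.1412 .0986
```

```text
t 16.3 p [ 0.5609 -0.1412  0.0986] yaw 5.61 tilt 0.03 q [-21.   22.4  97.7   0.   59.8  63.4] F [0.04 1.13 2.6 ] M [ 0.135  0.067 -0.01 ] w 0.0308 30.332645773887634
shift [-0.0005 -0.     -0.    ]
```

The height and force stay constant while turning, so the rim is flush. I'll release and retreat straight up.

Emit:
move_arm(
  deltas=[
    [[0, 0, -0.0008, 0, -0.4], [0, 0, -0.0008, 0, -0.4], [0, 0, -0.0008, 0, -0.4], [0, 0, -0.0008, 0, -0.4], [0, 0, -0.02, 0, -0.4], [0, 0, -0.06, 0, -0.4], [0, 0, -0.11, 0, -0.4], [0, 0, -0.16, 0, -0.4], [0, 0, -0.16, 0, -0.4], [0, 0, -0.16, 0, -0.4]],
  ],
)

```text
clock: 17.3
position: [0.561, -0.1414, 0.2271]
ee_rot: [0.001, 0.999, 0.048, 0.001]
contact_force: [-0.0, 0.6, -1.4]
width: 0.0599
gripper_force: 0.0
```

```bash
python3 d.py .56 -.14 .2; python3 - <<'E'
from h import *
I=manip.get_image("side")[:,:,::-1].copy(); L=[.5605,-.1412]
o=cv2.convertScaleAbs(cv2.resize(I,None,fx=8,fy=8,interpolation=cv2.INTER_CUBIC),alpha=1.4)
u,v=proj("side",[*L,.065])[0].round().astype(int)
for r,z in((.033,.055),(.0305,.085),(.016,.113)): cv2.polylines(o,[((proj("side",ring(L,r,z))+.5)*8).astype(np.int32)],True,(0,0,255),1)
cv2.imwrite("pics/end.png",o[(v-36)*8:(v+36)*8,(u-45)*8:(u+45)*8])
E
```

```text
t 17.3 p [ 0.561  -0.1414  0.2271] yaw 5.53 tilt 0.13 q [-21.   16.4  87.1  -0.   76.4  63.4] F [-0.03  0.57 -1.36] M [-0.013  0.007 -0.027] w 0.0599 0.0
shift [-0.0012 -0.0019  0.0339]
```

View pics/end.png

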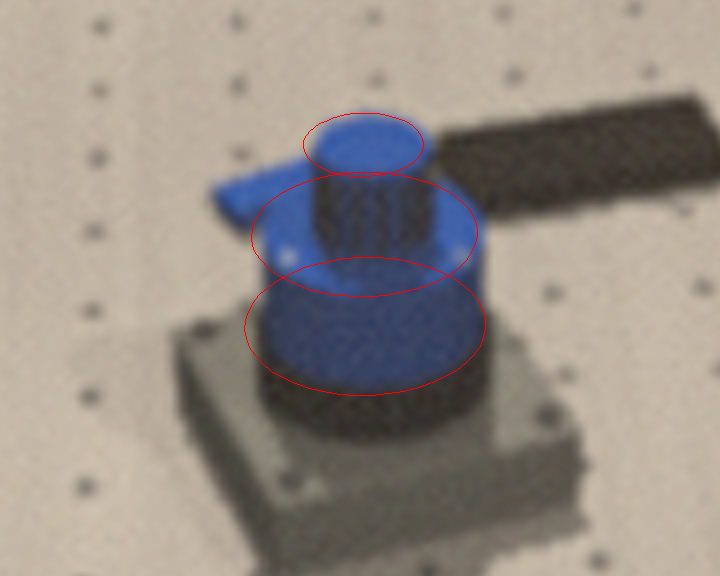

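The cap sits upright and flush on the black barrel, with no brass showing. The overlay is off by the known ~1 px side-camera bias. The gripper is clear, so I'm handing in.

```bash
python3 -c "from rig import manip; print(manip.sign_off())"
```

```text
the job is handed in; nothing more can be done
None
```

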